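# Load the forceps from the jar into the instrument tray

## Robot

A 6-joint arm with a two-finger parallel gripper is mounted at the origin on a cart in front of the work surface, level with it; the furniture and walls round the work are solid. World frame = base frame: x ahead of the robot, y to its left, z up, the work surface at z = 0. Lengths are in mm, angles in rad, forces in N, time in s.
With the tool pointing down it reaches from about 350 to 850 mm from the base axis. Payload 8.1 kg.
Tool frame: the origin (TCP) lies at the very end of the fingers, on their centre line; the grasp point (between the pads) lies 19 mm behind it; z points along the fingers, y is the line along which they close (so a half turn about z gives the same grasp; the last joint's range is limited). The gripper opens to 85 mm and grips with 20 to 120 N. Pads are 22 mm wide; open, the fingers measure 114 mm over their backs; the gripper's body (76 mm by 85 mm) begins 54 mm behind the grasp point. The pads swing forward as they close: fully open they stand 13 mm farther back than shut.
Start: joints at [1.128, 0.13, 1.488, -0, 1.523, -0.085], TCP at [210.108, 562.014, 231.292] pointing down, gripper open.
Joint ranges: [-2.96, 2.96], [-0.89, 2.26], [0.02, 2.5], [-1.34, 4.48], [0, 2.73], [-2.66, 2.66]. Speed limits (rad/s): [2.39, 2.39, 2.79, 3.14, 3.14, 3.14].

## Interface

Orientations are given as a unit quaternion [x, y, z, w].
In Python, from station import * gives the robot as it stands.
- The arm moves only by the tool apply_moves, never from a script. Its argument "series" is one flat list of numbers, 6 for each row, row after row: the shift along the tool's x, y, z normalised to -1 to 1, where 1 is 0.15 m, then the turn, a rotation vector about the tool's x, y, z normalised to -1 to 1, where 1 is 45 degrees. In form: [x, y, z, wx, wy, wz, x, y, z, wx, wy, wz, ...]. A call has 1 to 5 rows; each row shifts and turns the commanded pose from where the row before left it, along the tool's axes as they then stand; what a row does not reach is not made up. A row lasts 1/10 s, in which the tool goes at most 50 mm and 8.59 degrees, less where a joint would pass 70% of its speed; a pose out of reach is approached as far as the arm can. A call with a number of a shift or a turn outside -1 to 1 is refused whole. A call with a gripper value outside its range is refused whole. "fingers" is the opening, from -1 (shut) to 1 (fully open), set as the call begins (left out, the last holds). The fingers move at their own pace and stop on an object; "squeeze" is the grip in N (left out, the last holds). Time passes only in rows, so rows that do not move let the fingers close. It gives the time, the measured TCP pose, the force, the opening and the grip force at its end, in the units of the state.
- sense(): the state, without advancing time (a new reading comes with each control period).
- read_camera(name): name is "scene" or "top" or "wrist"; returns the picture (480x640x3 uint8, red, green, blue); there is no depth.
- camera_model(name): a dict with "fx", "fy", "cx", "cy" (pixels), "rvec" (rotation vector, rad) and "tvec" (3), from world to camera coordinates, as OpenCV has them. Camera axes: x right, y down, z forward; pixel columns grow to the right and rows downward; lengths in mm; the calibration is good to about 2 mm. A picture is of the moment at which its call begins: read the wrist's pose just before it. camera_model takes no time and is no camera call; for the wrist camera it gives the pose at the moment of the call.
- job_done(): hands the job in; it is judged then, once.
The state is a dict: "time": time; "joint_positions": joint angles; "joint_vel": joint speeds; "effort": joint torques, N m; "tcp_pos": TCP position; "ee_rot": TCP orientation; "force": force on the tool from outside, world axes, zero at the start; "torque": the same for the moment, N m; "finger_gap": finger opening in mm; "grasp_force": force on a finger pad.
Only numpy, scipy, OpenCV 4.12 (cv2) and the standard library are available. Lean on these libraries where they do the work, as an engineer would, in place of code of your own. Each camera call takes 0.05 s, during which the arm holds its last target. There are 200 camera calls.

## Task

Pull the forceps out of the small steel jar and load them into the empty place of the instrument tray, like the pair already there: slide the points gently into the blue guard until they touch its back, press the body down until it snaps fully home in the spring clip, and let go. Never force the forceps against the tray. Leave the spatula in the jar, the jar standing where it is, and the marker and everything else undisturbed.

Things in the scene. Friction and masses are not known exactly. Their poses are not given: they have to be found in the camera images.
- forceps: steel forceps, rigid, 122 mm long, 9.5 mm thick, 22 g, points down in the jar, leaning 30 degrees. Origin at mid-length on one flat side; own y from points (-61 mm) to closed handle end (+61); own z square to the flat sides (0 and 9.5 mm); own x across both prongs, level at the start. Width across x: 2.6 mm at the points, 13 at y = -19, 11.6 at 0, 9 at +36, 8 at +46, 0 at +61
- forceps_tip (a point): the points of the forceps (own y = -61 mm), halfway between the flat sides
- forceps_mid (a point): mid-length of the forceps (own y = 0), halfway between the flat sides; the spring clip grips here
- forceps_grip (a point): handle of the forceps (own y = +36 mm), halfway between the flat sides; from about y = +16 to +61 mm it stands free above the jar's rim and can be pinched across own x (9 mm)
- jar: loose steel instrument jar, 65 mm high, 48 mm outside, 50 mm over the rim, 43 mm inside, floor 4 mm thick, about 0.35 kg; origin at the centre of its underside, z up. The forceps lean towards its own +x, the spatula towards its +y
- spatula: loose steel micro-spatula, 101 mm long, with an 8 mm thick orange handle that shows above the jar's rim; it stands in the jar, leaning about 27 degrees, touching the forceps; origin 51 mm from its blade end, own x along it towards the handle. It stays in the jar
- tray: fixed steel instrument tray, 190 x 150 mm, rim 15 mm high, floor 6 mm above the bench; origin at the centre of its underside. Own x runs from the blue guards (points) to the handle ends. Places lie along x at own y = -37 mm (empty) and +37 mm (forceps fixed there as example). Loaded forceps lie on either flat side, their own y along tray +x, points towards -x. Over 40 N is forcing
- seat (a point): top centre of the empty place's clip saddle (tray own [0, -37, 32] mm, axes as the tray's; 16 mm long, 10 wide): forceps_mid belongs 5 mm above it. Spring jaws, 12 mm long in x, stand at both sides (y): mouth 18 mm wide at 21 mm above the seat, neck 9 mm wide at 11 mm, wider below. Forceps lie above the neck until pushed past it with 6 to 12 N; then the jaws close over them
- guard_mouth (a point): centre of the lower edge of the empty place's guard mouth, tray own [-44, -37, 32] mm. The blue guard is a pocket open towards tray +x, closed on top: 14 mm wide at the mouth, 8 mm at the back, 16 mm high inside, 26 mm wide and 53 mm above the bench outside. Its hard back wall, some 17 mm in, is found by touch: loaded, the points rest there. Fully in, the handle can be raised up to 16 degrees
- marker: bystander: white marker pen with blue cap, 136 mm long, 12 mm thick, lying between jar and tray; origin under its middle, own y along it

How it is judged (in metres and radians):
On the way, in this order (a step that is already met when the one before it is completed fails the run):
1. the forceps have been lifted with their points clear of the jar's rim (height (world z) of forceps_tip above 0.075 m and angle between jar's own z axis and vertical below 0.3 rad), for 0.1 s.
2. the forceps' points are in the guard's pocket and the body is pressed home in the clip (x of forceps_tip in the frame of seat below -0.0585 m and y of forceps_tip in the frame of seat between -0.006 and 0.006 m and z of forceps_tip in the frame of seat below 0.01 m and y of forceps_mid in the frame of seat between -0.004 and 0.004 m and z of forceps_mid in the frame of seat between 0.002 and 0.0085 m and angle between the y axis of forceps and the x axis of tray, either way round below 0.12 rad), for 0.2 s.
At the end, for the whole second after the job is handed in: Forceps in the empty place: points within 3 mm of the guard's back, along the tray within 7 degrees, middle within 4 mm of the clip's centre plane and of lying on the saddle, at rest; jar upright within 40 mm of its start, the spatula still in it (all of step 2 and linear speed of forceps below 0.03 m/s and angle between jar's own z axis and vertical below 0.1 rad and distance of jar from where it was at the start of the episode below 0.04 m and x of spatula in the frame of jar between -0.045 and 0.045 m and y of spatula in the frame of jar between -0.045 and 0.045 m and angle between spatula's own x axis and vertical below 0.9 rad); the robot touches nothing.
It fails at once if the forceps are forced against the tray, its guard or its clip with more than 40 N (contact force between forceps and tray above 40 N).
It fails at once if the jar is knocked over (angle between jar's own z axis and vertical above 0.5 rad).
It fails at once if the blue marker is moved more than 30 mm (distance of marker from where it was at the start of the episode above 0.03 m).
It also fails if it takes over 48 s, if anything falls off the work surface, if the arm or the gripper's body presses on something with over 40 N, if the wrist force passes 120 N, or if a joint passes its speed limit or range.

## Working session

There is one attempt and no reset: what is moved stays moved. The work goes in short steps, Python scripts to look and compute and a tool call to move; the robot and the scene stay as the last step left them, time stands still between calls to the robot, and variables do not carry over. Pictures are saved under pics/ and viewed, at most 10 in all, crops included, and the job is handed in when it is done.

Besides the shell and the picture viewer there is one more tool, called after "Emit:" in YAML: its name, and indented under it one key for each argument. apply_moves: Moves the arm, as the interface text tells. Its arguments: {"type":"object","properties":{"series":{"type":"array","items":{"type":"number"}},"fingers":{"type":"number"},"squeeze":{"type":"number"}},"required":["series"]}

```bash
ls; mkdir -p pics; python3 - <<'E'
from station import *
import cv2
s=sense();print(s)
for n in ["scene","top","wrist"]:
    print(n,camera_model(n)); cv2.imwrite(f"pics/{n}0.png",read_camera(n)[:,:,::-1])
E
```

```text
pics
{'time': 0.0, 'joint_positions': array([ 1.12759829e+00,  1.31174544e-01,  1.48926173e+00, -2.87675524e-06,
        1.52300859e+00, -8.53850903e-02]), 'joint_vel': array([-0.00069052,  0.00111911,  0.0008781 , -0.00033335, -0.00148592,
       -0.00072005]), 'effort': array([ 1.18922082e-03, -5.69388127e+01, -5.00558996e+01,  2.88873241e-05,
        1.40755170e-02, -2.66030696e-05]), 'tcp_pos': array([209.8727285 , 561.51481693, 230.24608345]), 'ee_rot': array([ 1.77953463e-01,  9.84038468e-01, -8.94324401e-04, -2.40535588e-04]), 'force': array([-0.83934536,  0.49900537,  0.14701004]), 'torque': array([ 0.02549656, -0.01171577,  0.02531758]), 'grasp_force': 0.0, 'finger_gap': 85.61709539452046}
scene {'fx': 528.5587893538151, 'fy': 528.5587893538151, 'cx': 315.304579068787, 'cy': 235.54316060076408, 'rvec': array([ 2.19288698, -0.71534465,  0.29514288]), 'tvec': array([-533.20776978,  204.62098282,  854.90707179])}
top {'fx': 609.9273894297604, 'fy': 609.9273894297604, 'cx': 322.9209623226164, 'cy': 235.9961979666806, 'rvec': array([ 2.19791513, -2.18436409,  0.05838544]), 'tvec': array([-161.67588142,  519.55427921, 1109.78491844])}
wrist {'fx': 402.79794578024723, 'fy': 402.79794578024723, 'cx': 318.9018934981431, 'cy': 238.77618175325546, 'rvec': array([-2.37416272, -1.64726095, -0.24111253]), 'tvec': array([-599.03499508,  -37.23972222,  378.50058504])}
```

View pics/scene0.png

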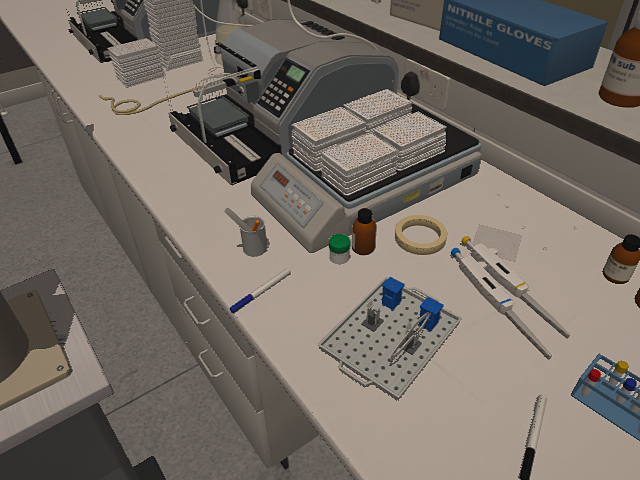

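View pics/top0.png

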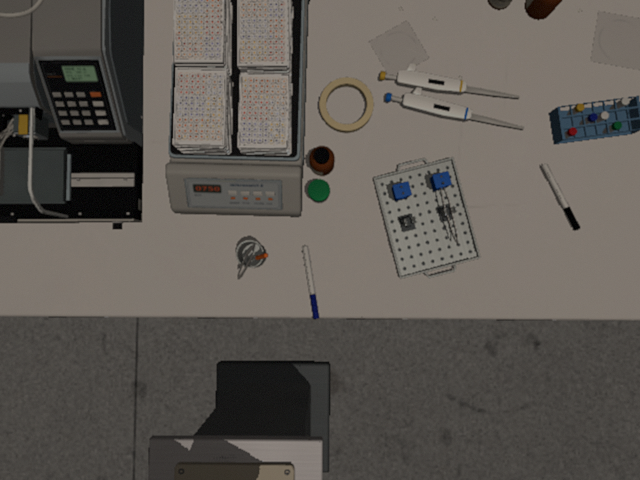

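View pics/wrist0.png

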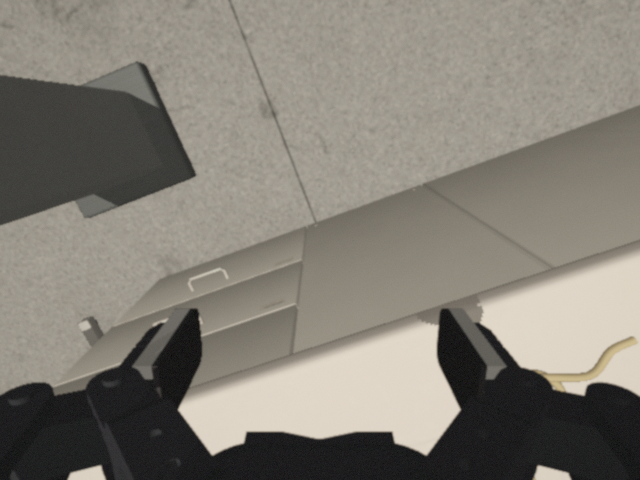

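Scene shows the jar at about (254,236), tray about (390,335) with the empty clip at (373,318) and guard at (392,292); in top the jar is at (251,252), empty clip (406,222), guard (400,190). The wrist camera sees only the bench edge.

```bash
cat > h.py <<'E'
import numpy as np, cv2
from scipy.spatial.transform import Rotation as R
def cam(m):
    return R.from_rotvec(m["rvec"]).as_matrix(), np.array(m["tvec"])
def proj(m,p):
    K=np.array([[m["fx"],0,m["cx"]],[0,m["fy"],m["cy"]],[0,0,1]])
    return cv2.projectPoints(np.array(p,float).reshape(-1,3),np.array(m["rvec"]),np.array(m["tvec"]),K,None)[0].reshape(-1,2)
def ray(m,uv):
    A,t=cam(m); d=A.T@np.array([(uv[0]-m["cx"])/m["fx"],(uv[1]-m["cy"])/m["fy"],1]); return -A.T@t,d/np.linalg.norm(d)
def onz(m,uv,z):
    c,d=ray(m,uv); return c+d*(z-c[2])/d[2]
def tri(ms,uvs):
    A=np.zeros((3,3));b=np.zeros(3);rs=[ray(m,u) for m,u in zip(ms,uvs)]
    for c,d in rs: P=np.eye(3)-np.outer(d,d);A+=P;b+=P@c
    x=np.linalg.solve(A,b); return x,[round(float(np.linalg.norm(np.cross(d,x-c))),1) for c,d in rs]
def crop(im,x,y,w,h,k): return cv2.resize(im[y:y+h,x:x+w],(w*k,h*k),interpolation=cv2.INTER_CUBIC)
E
python3 - <<'E'
from h import *
from station import *
T=camera_model("top");S=camera_model("scene")
t=cv2.imread("pics/top0.png");s=cv2.imread("pics/scene0.png")
a=crop(t,211,222,80,60,5);b=crop(s,214,196,80,60,5);c=crop(t,365,152,133,100,3);d=crop(s,320,265,133,100,3)
o=np.zeros((600,800,3),np.uint8);o[:300,:400]=a;o[:300,400:]=b;o[300:,:399]=c;o[300:,400:799]=d
cv2.imwrite("pics/c1.png",o)
for n,uv in dict(jar=(252,252),tl=(374,178),bl=(400,276),br=(478,257),tr=(452,158),clip=(406,222),guard=(400,190),marker0=(304,247),marker1=(316,317),edge=(320,318)).items(): print(n,onz(T,uv,10).round())
E
```

```text
jar [490. -28.  10.]
tl [ 629. -253.   10.]
bl [ 448. -301.   10.]
br [ 484. -445.   10.]
tr [ 668. -398.   10.]
clip [ 548. -312.   10.]
guard [ 607. -301.   10.]
marker0 [ 500. -124.   10.]
marker1 [ 372. -147.   10.]
edge [ 370. -154.   10.]
```

View pics/c1.png

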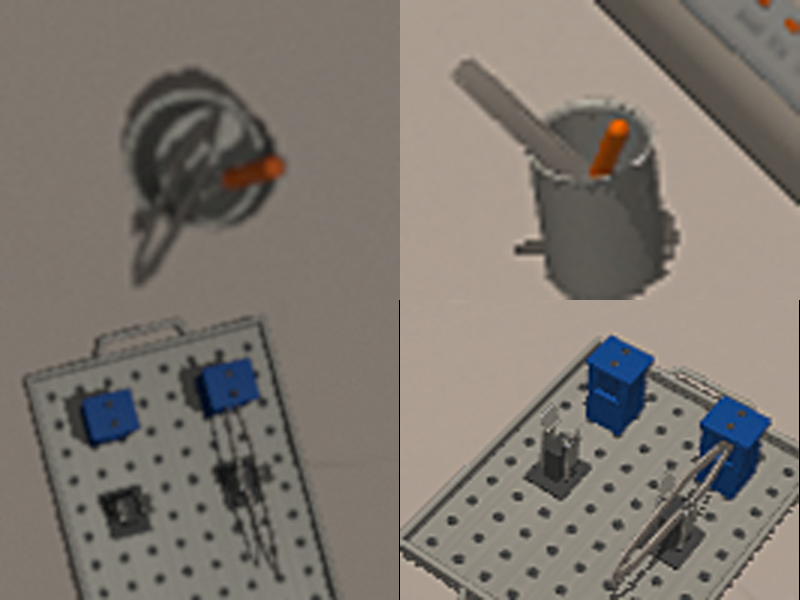

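Crops: forceps' handle end at scene ≈(226.6,210), top ≈(239.4,277); orange tip scene ≈(257.8,222), top ≈(266.4,255); the jar rim is centred at top ≈(251,253). The empty guard and clip are visible in both views.

```bash
cat >> h.py <<'E'
def rows(s,p1,Rm,n=None):
    """rows from measured pose s to (p1, Rm), as normalised numbers"""
    R0=R.from_quat(s["ee_rot"]);R1=R.from_matrix(Rm);p0=np.array(s["tcp_pos"]);w=(R0.inv()*R1).as_rotvec()
    n=n or int(max(np.ceil(np.linalg.norm(p1-p0)/48),np.ceil(np.degrees(np.linalg.norm(w))/8.4),1))
    Ri=R0
    for i in range(n):
        print((Ri.inv().apply((p1-p0)/n)/150).round(4).tolist()+(w/n/np.radians(45)).round(4).tolist()); Ri=Ri*R.from_rotvec(w/n)
E
python3 - <<'E'
from h import *
from station import *
T=camera_model("top");S=camera_model("scene");W=camera_model("wrist")
def c1(x,y,side):
    if y<300: return (211+x/5,222+y/5) if side=="t" else (214+(x-400)/5,196+y/5)
    return (365+x/3,152+(y-300)/3) if side=="t" else (320+(x-400)/3,265+(y-300)/3)
def t2(n,a,b): print(n,*[ (x.round(1) if not isinstance(x,list) else x) for x in tri([T,S],[c1(*a,"t"),c1(*b,"s")])])
t2("handle end",(142,275),(463,70))
t2("spat",(277,165),(619,130))
t2("jar rim ctr",(202,155),(593,138))
t2("guardtop c",(110,416),(620,360))
t2("guard2top c",(229,387),(735,422))
t2("clip top",(125,508),(560,425))
s=sense();A,t=cam(W);c=-A.T@t
Rt=R.from_quat(s["ee_rot"]);print("cam in tool",Rt.inv().apply(c-s["tcp_pos"]).round(1),"axes",Rt.inv().as_matrix()@A.T)
E
```

```text
handle end [445.9 -19.5 112.1] [0.7, 0.7]
spat [483.7 -62.7  93.5] [0.9, 0.9]
jar rim ctr [487.3 -33.8  68.7] [0.5, 0.5]
guardtop c [ 601.9 -299.9   53.3] [1.9, 1.9]
guard2top c [ 619.9 -371.    53.7] [2.3, 2.3]
clip top [ 548.5 -310.4   44.4] [2.8, 2.8]
cam in tool [  73.7    0.  -141.6] axes [[-3.96449849e-05 -9.57223659e-01 -2.89349038e-01]
 [ 9.99999978e-01  2.09609234e-05 -2.06357264e-04]
 [ 2.03595078e-04 -2.89349040e-01  9.57223637e-01]]
```

Camera geometry agrees with the text: rim at 69, handle end at 112, guard top at 53. Next, a close look over the jar.

```bash
python3 - <<'E'
from h import *
from station import *
s=sense();R0=R.from_quat(s["ee_rot"])
a=np.radians(-19.5);x=np.array([np.cos(a),np.sin(a),0]);z=np.array([0,0,-1.]);Rm=np.c_[x,np.cross(z,x),z]
w=(R0.inv()*R.from_matrix(Rm)).as_rotvec();print(np.degrees(w))
p0=s["tcp_pos"];p1=np.array([465,-25,200.]);n=21;Ri=R0;th=np.radians(179.3)
for i in range(n):
    # mid-row heading is not needed: the shift is along tool axes at row start
    print((Ri.inv().apply((p1-p0)/n)/150).round(3).tolist(),end=" "); Ri=Ri*R.from_rotvec([0,0,th/n])
print(th/n/np.radians(45))
E
```

```text
[-1.08812869e-02  1.30742643e-01  1.78994144e+02]
[-0.141, -0.146, 0.01] [-0.161, -0.123, 0.01] [-0.178, -0.098, 0.01] [-0.19, -0.071, 0.01] [-0.199, -0.042, 0.01] [-0.203, -0.012, 0.01] [-0.202, 0.019, 0.01] [-0.197, 0.048, 0.01] [-0.188, 0.077, 0.01] [-0.174, 0.104, 0.01] [-0.157, 0.129, 0.01] [-0.136, 0.151, 0.01] [-0.112, 0.169, 0.01] [-0.086, 0.184, 0.01] [-0.058, 0.195, 0.01] [-0.028, 0.201, 0.01] [0.002, 0.203, 0.01] [0.032, 0.2, 0.01] [0.062, 0.193, 0.01] [0.09, 0.182, 0.01] [0.116, 0.167, 0.01] 0.18973544973544976
```

Emit:
apply_moves:
  series: [-0.141,-0.146,0.01,0,0,0.19,-0.161,-0.123,0.01,0,0,0.19,-0.178,-0.098,0.01,0,0,0.19,-0.19,-0.071,0.01,0,0,0.19,-0.199,-0.042,0.01,0,0,0.19]

```text
time: 0.65
tcp_pos: [270.9, 421.1, 223.4]
ee_rot: [0.527, 0.85, -0.0, -0.0]
force: [0.1, 0.5, 0.3]
finger_gap: 85.3
grasp_force: 0.0
```

Emit:
apply_moves:
  series: [-0.203,-0.012,0.01,0,0,0.19,-0.202,0.019,0.01,0,0,0.19,-0.197,0.048,0.01,0,0,0.19,-0.188,0.077,0.01,0,0,0.19,-0.174,0.104,0.01,0,0,0.19]

```text
time: 1.15
tcp_pos: [331.4, 281.4, 216.0]
ee_rot: [0.8, 0.599, -0.0, 0.0]
force: [0.6, 0.4, 0.3]
finger_gap: 85.2
grasp_force: 0.0
```

Emit:
apply_moves:
  series: [-0.157,0.129,0.01,0,0,0.19,-0.136,0.151,0.01,0,0,0.19,-0.112,0.169,0.01,0,0,0.19,-0.086,0.184,0.01,0,0,0.19,-0.058,0.195,0.01,0,0,0.19]

```text
time: 1.65
tcp_pos: [391.8, 141.6, 208.6]
ee_rot: [0.964, 0.266, 0.0, -0.0]
force: [1.3, -0.5, 0.1]
finger_gap: 85.0
grasp_force: 0.0
```

Emit:
apply_moves:
  series: [-0.028,0.201,0.01,0,0,0.19,0.002,0.203,0.01,0,0,0.19,0.032,0.2,0.01,0,0,0.19,0.062,0.193,0.01,0,0,0.19,0.09,0.182,0.01,0,0,0.19]

```text
time: 2.15
tcp_pos: [452.0, 1.8, 201.0]
ee_rot: [0.995, -0.103, -0.0, -0.0]
force: [0.0, -0.4, 0.3]
finger_gap: 85.3
grasp_force: 0.0
```

Emit:
apply_moves:
  series: [0.116,0.167,0.01,0,0,0.19,0,0,0,0,0,0,0,0,0,0,0,0]
  fingers: 0.0

```text
time: 2.45
tcp_pos: [463.6, -25.2, 199.4]
ee_rot: [0.985, -0.174, -0.001, -0.0]
force: [-0.6, -0.4, 0.2]
finger_gap: 44.2
grasp_force: 0.0
```

```bash
cat > snap.py <<'E'
import sys,json,numpy as np,cv2
from station import *
n=sys.argv[1];m=camera_model("wrist");cv2.imwrite(f"pics/{n}.png",read_camera("wrist")[:,:,::-1])
json.dump({k:np.array(v).tolist() for k,v in m.items()},open(f"{n}.json","w"))
E
python3 snap.py w1; python3 -c "
from h import *;import json
m=json.load(open('w1.json'));print(proj(m,[[446,-19.5,112],[487,-34,65]]))"
```

```text
[[319.91640798 274.77737064]
 [319.15013835 190.58659905]]
```

View pics/w1.png

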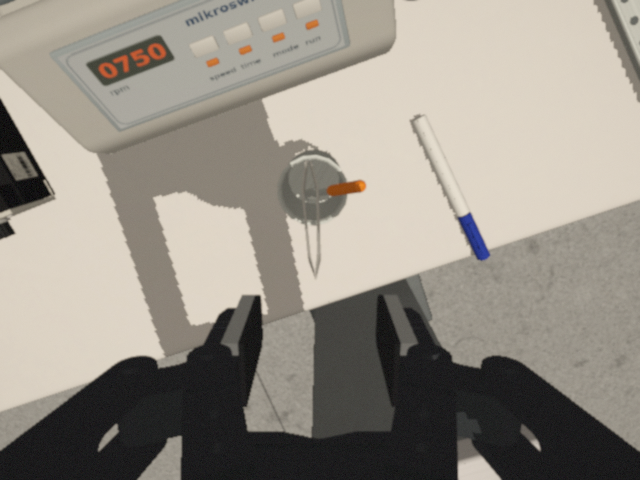

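The wrist view shows the handle end at (316,277), points at about (309,163), the rim centre at (316,187) and the orange tip at (365,186). All are within 4 px of the prediction.

```bash
python3 - <<'E'
from h import *
import json
from station import *
T=camera_model("top");S=camera_model("scene");W=json.load(open("w1.json"))
e,r=tri([T,S,W],[(239.4,277),(226.6,210),(315.5,278)]);print("end",e.round(1),r)
for z in (4.5,6,8):
  t=onz(W,(309,163),z);print("tip",t.round(1),"len",np.linalg.norm(e-t).round(1),"az",np.degrees(np.arctan2(*(e-t)[1::-1])).round(1),"lean",np.degrees(np.arccos((e-t)[2]/np.linalg.norm(e-t))).round(1))
print("rim",onz(W,(316,187),65).round(1), onz(W,(365,186),93).round(1), onz(W,(315.5,278),110).round(1))
E
```

```text
end [445.8 -18.1 111.8] [1.1, 1.5, 2.0]
tip [501.4 -30.4   4.5] len 121.4 az 167.6 lean 28.0
tip [501.5 -30.5   6. ] len 120.2 az 167.5 lean 28.4
tip [501.7 -30.6   8. ] len 118.5 az 167.4 lean 28.9
rim [490.1 -32.8  65. ] [484.6 -63.3  93. ] [444.2 -15.9 110. ]
```

```bash
cat >> h.py <<'E'
def grip(az,tilt):
    """tool rotation: z tilted `tilt` deg from down towards azimuth az (deg), x away from az"""
    a,t=np.radians(az),np.radians(tilt);h=np.array([np.cos(a),np.sin(a),0]);u=np.array([0,0,1.])
    z=np.sin(t)*h-np.cos(t)*u;x=-np.cos(t)*h-np.sin(t)*u
    return np.c_[x,np.cross(z,x),z]
E
python3 - <<'E'
from h import *
from station import *
Rm=grip(166,30);p=np.array([446,-17.5,76.5])
rows(sense(),p-75*Rm[:,2],Rm)
E
```

```text
[0.0307, -0.0077, 0.0967, -0.0088, -0.1662, -0.0324]
[0.0432, -0.0074, 0.0918, -0.0088, -0.1662, -0.0324]
[0.055, -0.0068, 0.0853, -0.0088, -0.1662, -0.0324]
[0.0658, -0.0058, 0.0774, -0.0088, -0.1662, -0.0324]
```

Emit:
apply_moves:
  series: [0.031,-0.008,0.097,-0.009,-0.166,-0.032,0.043,-0.007,0.092,-0.009,-0.166,-0.032,0.055,-0.007,0.085,-0.009,-0.166,-0.032,0.066,-0.006,0.077,-0.009,-0.166,-0.032,0,0,0,0,0,0]
  fingers: -0.4

```text
time: 3.0
tcp_pos: [478.7, -25.3, 130.8]
ee_rot: [0.956, -0.117, -0.268, -0.032]
force: [-1.9, -0.3, -1.5]
finger_gap: 25.7
grasp_force: 0.0
```

```bash
python3 snap.py w2; python3 - <<'E'
from h import *
import json
from station import *
m=json.load(open('w2.json'));im=cv2.imread('pics/w2.png')
e=np.array([445.,-17,111]);a=np.radians(166);f=np.array([.5*np.cos(a),.5*np.sin(a),.866])
print(proj(m,[e,e-21*f,e-60*f,[484.6,-63,93]]).round(1))
s=sense();print(s["tcp_pos"],s["finger_gap"],s["joint_positions"].round(2))
Rm=grip(166,30);rows(s,np.array([446,-17.5,76.5]),Rm)
E
```

```text
[[318.9 317.8]
 [318.9 274.8]
 [318.8 199.7]
 [401.3 219.9]]
[480.11628775 -25.52020498 135.11594387] 25.48652552425918 [-0.18  0.41  1.44  0.03  1.83  1.63]
[-0.0007, 0.0012, 0.2276, 0.0009, 0.0078, -0.0007]
[-0.0021, 0.0014, 0.2276, 0.0009, 0.0078, -0.0007]
```

View pics/w2.png

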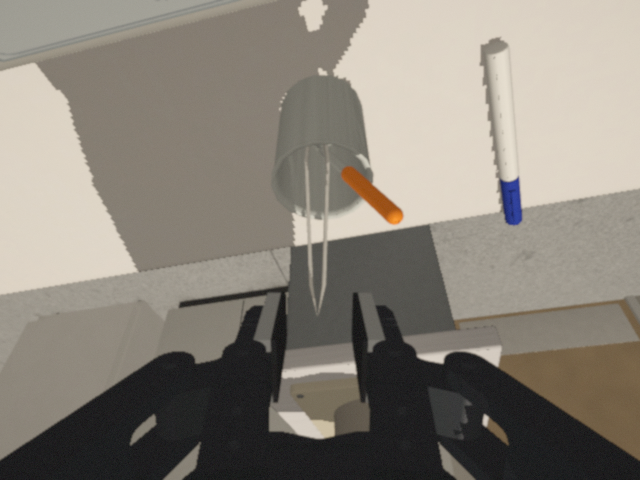

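The handle end is at (318,315), centred between the pads and matching the prediction, and the orange handle at (397,217) clears the right finger. I'm descending and closing.

Emit:
apply_moves:
  series: [0,0.001,0.228,0.001,0.008,0,0,0.001,0.228,0.001,0.008,0,0,0,0,0,0,0]

```text
time: 3.35
tcp_pos: [446.7, -17.5, 82.2]
ee_rot: [0.96, -0.119, -0.25, -0.031]
force: [0.0, -0.3, -0.4]
finger_gap: 25.4
grasp_force: 0.0
```

Emit:
apply_moves:
  series: [0,0,0,0,0,0,0,0,0,0,0,0,0,0,0,0,0,0,0,0,0,0,0,0]
  fingers: -1
  squeeze: 60

```text
time: 3.75
tcp_pos: [451.3, -19.1, 84.7]
ee_rot: [0.961, -0.119, -0.249, -0.031]
force: [-3.2, 2.7, 8.6]
finger_gap: 6.8
grasp_force: 59.4
```

Gap 6.8 mm means I hold the tapered end: the measured pose had not settled when I computed the shift. I'll reopen, settle, go lower and regrip.

Emit:
apply_moves:
  series: [0,0,0,0,0,0,0,0,0,0,0,0,0,0,0,0,0,0,0,0,0,0,0,0]
  fingers: -0.5

```text
time: 4.15
tcp_pos: [450.0, -19.1, 82.3]
ee_rot: [0.96, -0.119, -0.25, -0.031]
force: [-0.2, -0.5, -0.0]
finger_gap: 21.6
grasp_force: 0.0
```

```bash
python3 snap.py w3; python3 - <<'E'
from h import *
import json
from station import *
s=sense();print(s["tcp_pos"],s["finger_gap"],s["force"])
rows(s,np.array([446,-17.5,75.]),grip(166,30))
im=cv2.imread("pics/w3.png");cv2.imwrite("pics/w3c.png",crop(im,220,60,266,200,3))
E
```

```text
[449.97231852 -19.04111189  82.30433636] 21.457027008421804 [0.36224941 0.91873626 0.1125487 ]
[-0.0009, -0.0035, 0.0563, -0.002, -0.0179, -0.0036]
```

View pics/w3.png

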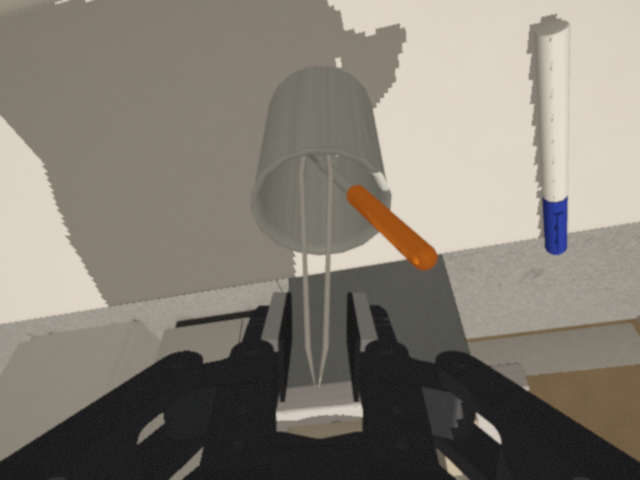

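```bash
python3 - <<'E'
from h import *
import json
W=[json.load(open(f"w{i}.json")) for i in (1,2,3)]
for k in ((0,1),(0,1,2),(1,2)):
    print(k,*tri([W[i] for i in k],[[(315.5,278),(318,315),(318.5,386)][i] for i in k]))
print("rim far/near w3",[onz(W[2],p,65).round(1) for p in [(320,152),(320,250)]],"w2",[onz(W[1],p,65).round(1) for p in [(322,144),(322,215)]])
c,d=ray(W[2],(318.5,386));print(c,d,[ (c+d*(z-c[2])/d[2]).round(1) for z in (100,105,110)])
t=W[2];print(proj(t,[[450-0,-19,82.3]]))
E
```

```text
(0, 1) [443.5313669  -15.92918478 108.45253076] [0.2, 0.2]
(0, 1, 2) [443.04748192 -16.23259405 107.6628971 ] [0.7, 0.5, 1.0]
(1, 2) [436.74482352 -14.99439632 104.32780531] [0.5, 0.5]
rim far/near w3 [array([511.6, -35. ,  65. ]), array([468.4, -24.1,  65. ])] w2 [array([511. , -34.9,  65. ]), array([468.6, -24.6,  65. ])]
[579.88456013 -51.8627326  169.92873952] [-0.88595075  0.22491291 -0.40559272] [array([427.1, -13.1, 100. ]), array([438.1, -15.9, 105. ]), array([449. , -18.6, 110. ])]
[[318.80542076 315.75135091]]
```

```bash
python3 - <<'E'
from h import *
from station import *
rows(sense(),np.array([445,-17,71.5]),grip(166,30))
E
```

```text
[0.0042, -0.0051, 0.0802, -0.002, -0.0179, -0.0036]
```

Emit:
apply_moves:
  series: [0.004,-0.005,0.08,-0.002,-0.018,-0.004,0,0,0,0,0,0,0,0,0,0,0,0]

```text
time: 4.5
tcp_pos: [444.1, -16.7, 70.8]
ee_rot: [0.958, -0.117, -0.258, -0.032]
force: [-0.4, 0.4, 0.1]
finger_gap: 21.4
grasp_force: 0.0
```

Emit:
apply_moves:
  series: [0,0,0,0,0,0,0,0,0,0,0,0,0,0,0,0,0,0,0,0,0,0,0,0]
  fingers: -1
  squeeze: 60

```text
time: 4.9
tcp_pos: [445.0, -17.0, 71.8]
ee_rot: [0.959, -0.118, -0.257, -0.032]
force: [-0.4, 0.1, 0.2]
finger_gap: 7.5
grasp_force: 58.4
```

Emit:
apply_moves:
  series: [-0.08,0,-0.045,0,0,0,-0.115,0,-0.067,0,0,0,-0.115,0,-0.067,0,0,0,-0.115,0,-0.067,0,0,0,-0.115,0,-0.067,0,0,0]

```text
time: 5.4
tcp_pos: [399.3, -5.6, 153.6]
ee_rot: [0.959, -0.118, -0.257, -0.032]
force: [0.3, -0.6, -0.3]
finger_gap: 7.6
grasp_force: 58.4
```

Emit:
apply_moves:
  series: [-0.06,0,-0.1,0,0,0,-0.06,0,-0.1,0,0,0,0,0,0,0,0,0,0,0,0,0,0,0]

```text
time: 5.8
tcp_pos: [399.4, -5.6, 187.6]
ee_rot: [0.959, -0.118, -0.256, -0.032]
force: [-1.1, 1.3, -1.3]
finger_gap: 7.6
grasp_force: 58.4
```

```bash
python3 snap.py w4; python3 - <<'E'
from h import *
from station import *
t=read_camera("top")[:,:,::-1];s=read_camera("scene")[:,:,::-1]
o=np.zeros((600,800,3),np.uint8);o[:300,:400]=crop(t,190,210,100,75,4);o[:300,400:]=crop(s,190,150,100,75,4)
w=cv2.imread("pics/w4.png");o[300:,:400]=cv2.resize(w,(400,300));o[300:,400:]=crop(w,220,180,200,150,2)
cv2.imwrite("pics/c2.png",o);q=sense();print(q["tcp_pos"],q["finger_gap"],q["grasp_force"],q["joint_positions"].round(2))
E
```

```text
[398.51828412  -5.4675238  186.6926526 ] 7.46490806048157 58.39976942399517 [-0.17  0.13  1.66  0.04  1.87  1.64]
```

View pics/c2.png

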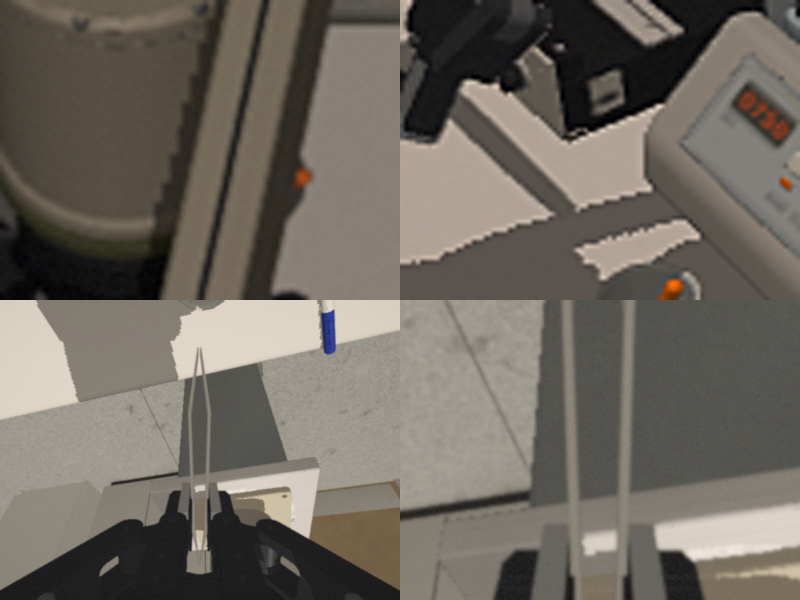

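The forceps are out, held straight between the pads, points at wrist ≈(320,77), handle end ≈(320,416). The spatula is still in the jar. Next I fit the forceps' pose in the hand from the image rows.

```bash
python3 - <<'E'
from h import *
import json
from station import *
from scipy.optimize import least_squares
m=json.load(open("w4.json"));im=cv2.cvtColor(cv2.imread("pics/w4.png"),cv2.COLOR_BGR2GRAY).astype(int)
for r in list(range(66,90,3))+[150,165,170,175,180,185,200]: print(r,im[r,300:342:1 if 0 else 2].tolist())
s=sense();Rt=R.from_quat(s["ee_rot"]);A,t=cam(m);c=Rt.inv().apply(-A.T@t-s["tcp_pos"])
M=np.array([[0,-.957224,-.289349],[1,0,0],[0,-.289349,.957224]]) # cam axes in tool
C=np.array([73.7,0,-141.6])
def row(p): q=M.T@(p-C); return 239+402.8*q[1]/q[2]
def f(v,obs): # grasp-plane x offset fixed: axis passes x=0 at z=z0 ; y0 own-y there; angle
    z0,y0,th=v; d=np.array([-np.sin(th),0,-np.cos(th)])
    return [row(np.array([0,0,z0])+(y-y0)*d)-o for y,o in zip((-61,-19,61),obs)]
for obs in [(77,176,416),(77,173,416),(77,179,416),(77,176,412),(77,176,420),(74,176,416)]:
    r=least_squares(f,[-19,38,1.05],args=(obs,),x_scale=[5,5,.1]);print(obs,r.x.round(2),np.degrees(r.x[2]).round(1),r.cost.round(3))
for v in ([-19,38,1.05],[-15,40,1.05]): print(f(v,(0,0,0)))
E
```

```text
66 [215, 215, 215, 215, 216, 216, 215, 216, 214, 215, 214, 215, 216, 215, 215, 215, 215, 215, 216, 215, 215]
69 [215, 216, 214, 215, 215, 216, 216, 216, 215, 215, 216, 216, 216, 215, 216, 216, 215, 216, 215, 216, 215]
72 [216, 215, 215, 215, 215, 215, 215, 215, 215, 216, 216, 214, 215, 216, 216, 216, 215, 217, 216, 215, 215]
75 [216, 216, 215, 215, 216, 216, 216, 213, 191, 204, 195, 202, 214, 216, 216, 215, 215, 215, 215, 216, 216]
78 [216, 215, 216, 215, 216, 215, 216, 201, 149, 194, 169, 169, 212, 215, 216, 215, 215, 215, 216, 215, 215]
81 [216, 216, 216, 214, 215, 215, 215, 191, 140, 192, 157, 157, 211, 215, 217, 216, 215, 215, 215, 216, 216]
84 [215, 215, 217, 215, 215, 216, 215, 183, 136, 192, 155, 142, 201, 215, 216, 216, 216, 215, 216, 215, 215]
87 [215, 216, 215, 215, 215, 215, 212, 167, 130, 191, 154, 136, 197, 215, 215, 215, 216, 215, 216, 216, 214]
150 [84, 84, 99, 133, 127, 100, 83, 84, 84, 81, 83, 80, 86, 88, 111, 131, 126, 90, 84, 80, 85]
165 [84, 98, 131, 130, 101, 84, 83, 84, 84, 82, 83, 84, 80, 83, 91, 111, 132, 126, 90, 82, 85]
170 [85, 116, 132, 120, 96, 83, 81, 85
[... 210 characters left out ...]
2, 82, 81, 92, 117, 133, 127, 89, 83]
185 [95, 131, 130, 101, 80, 82, 84, 80, 82, 83, 81, 83, 82, 81, 85, 84, 119, 135, 124, 88, 83]
200 [88, 126, 133, 110, 89, 84, 82, 85, 81, 84, 85, 83, 84, 85, 82, 86, 124, 137, 116, 87, 83]
(77, 176, 416) [-30.35  44.55   1.  ] 57.2 0.0
(77, 173, 416) [-35.55  48.03   0.95] 54.5 0.0
(77, 179, 416) [-25.81  41.42   1.05] 59.9 0.0
(77, 176, 412) [-27.23  43.62   1.01] 58.1 0.0
(77, 176, 420) [-33.4   45.47   0.98] 56.3 0.0
(74, 176, 416) [-28.6   43.3    1.03] 59.2 0.0
[np.float64(85.41785317690949), np.float64(184.60673559640173), np.float64(412.43754742147905)]
[np.float64(81.82462940185448), np.float64(178.07081115277575), np.float64(397.9700150385098)]
```

```bash
python3 - <<'E'
from h import *
from scipy.optimize import least_squares
M=np.array([[0,-.957224,-.289349],[1,0,0],[0,-.289349,.957224]]);C=np.array([73.7,0,-141.6])
def row(p): q=M.T@(p-C); return 239+402.8*q[1]/q[2]
def f(v,obs,off):
    z0,y0,th=v; d=np.array([-np.sin(th),0,-np.cos(th)]);n=np.array([np.cos(th),0,-np.sin(th)])
    return [row(np.array([0,0,z0])+(y-y0)*d+off*n)-o for y,o in zip((-61,-19,61),obs)]+[(v[0]+19)/6,(v[1]-38)/5]
for obs in [(75,184,416),(75,181,416),(75,187,416),(75,184,410),(73,184,416)]:
    r=least_squares(f,[-19,38,1.05],args=(obs,4.75),x_scale=[5,5,.1]);print(obs,r.x.round(2),np.degrees(r.x[2]).round(1),r.fun.round(1))
E
```

```text
(75, 184, 416) [-14.33  34.54   1.14] 65.5 [ 0.  -0.2  0.1  0.8 -0.7]
(75, 181, 416) [-17.27  36.62   1.1 ] 62.9 [ 0.  -0.1  0.   0.3 -0.3]
(75, 187, 416) [-11.85  32.66   1.19] 68.1 [ 0.  -0.3  0.2  1.2 -1.1]
(75, 184, 410) [-10.33  33.68   1.17] 67.0 [ 0.  -0.3  0.2  1.4 -0.9]
(73, 184, 416) [-14.06  34.28   1.16] 66.7 [ 0.  -0.2  0.1  0.8 -0.7]
```

```bash
cat >> h.py <<'E'
TIP=np.array([86.8,0,26.8])
def tcp_for_tip(tip,az,tau): Rm=grip(az+180,-tau);return np.array(tip)-Rm@TIP,Rm
E
python3 - <<'E'
from h import *
from station import *
p,Rm=tcp_for_tip([557.2,-309.8,77],14.5,11);print(p)
rows(sense(),p,Rm)
E
```

```text
[ 469.75795014 -332.41405171   86.74538772]
[0.1485, 0.25, 0.0101, -0.0134, 0.1118, -0.0797]
[0.1311, 0.2586, 0.0251, -0.0134, 0.1118, -0.0797]
[0.1118, 0.2659, 0.0385, -0.0134, 0.1118, -0.0797]
[0.0911, 0.2718, 0.0503, -0.0134, 0.1118, -0.0797]
[0.0691, 0.2762, 0.0602, -0.0134, 0.1118, -0.0797]
[0.046, 0.2791, 0.0682, -0.0134, 0.1118, -0.0797]
[0.0223, 0.2805, 0.0742, -0.0134, 0.1118, -0.0797]
[-0.002, 0.2804, 0.078, -0.0134, 0.1118, -0.0797]
```

Emit:
apply_moves:
  series: [0.148,0.25,-0.06,-0.013,0.112,-0.08,0.131,0.259,-0.045,-0.013,0.112,-0.08,0.112,0.266,0.038,-0.013,0.112,-0.08,0.091,0.272,0.05,-0.013,0.112,-0.08,0.069,0.276,0.06,-0.013,0.112,-0.08]

```text
time: 6.45
tcp_pos: [453.2, -213.6, 143.2]
ee_rot: [0.998, 0.037, -0.036, -0.02]
force: [1.2, -0.5, -0.9]
finger_gap: 7.9
grasp_force: 58.5
```

Emit:
apply_moves:
  series: [0.046,0.279,0.088,-0.013,0.112,-0.08,0.022,0.28,0.094,-0.013,0.112,-0.08,-0.002,0.28,0.098,-0.013,0.112,-0.08,0,0,0,0,0,0,0,0,0,0,0,0]

```text
time: 6.95
tcp_pos: [478.4, -334.3, 95.7]
ee_rot: [0.988, 0.124, 0.096, -0.015]
force: [0.7, 0.1, -0.5]
finger_gap: 7.9
grasp_force: 58.6
```

```bash
python3 snap.py w5; python3 - <<'E'
from h import *
import json
from station import *
s=sense();print(s["tcp_pos"],s["force"],s["finger_gap"],s["joint_positions"].round(2))
m=json.load(open("w5.json"));Rt=R.from_quat(s["ee_rot"]).as_matrix()
print("tilt z",Rt[:,2],"y",Rt[:,1])
tip=s["tcp_pos"]+Rt@TIP;print("tip",tip,proj(m,[tip]))
a=np.radians(14.5);X=-np.array([np.cos(a),np.sin(a),0]);Y=np.array([np.sin(a),-np.cos(a),0]);seat=np.array([548.5,-312,32])
P=[seat,seat+[0,0,21],seat-44*X,seat-44*X+[0,0,21]]+[seat-44*X+d*Y+[0,0,21] for d in(-13,13)]
print(proj(m,P).round(1).tolist())
E
```

```text
[ 479.3385285  -333.67223653   96.60036939] [-0.25995439  0.20940677  0.46633551] 7.478139157292041 [-0.8   0.09  1.8   0.19  1.17  0.45]
tilt z [ 0.18587132  0.05220614 -0.98118621] y [ 0.25005596 -0.96822251 -0.00414695]
tip [ 566.79924186 -311.04351108   87.0586503 ] [[317.260985    78.04297249]]
[[311.4, 144.2], [310.3, 138.3], [311.0, 57.6], [309.9, 42.0], [282.0, 42.1], [337.8, 41.9]]
```

View pics/w5.png

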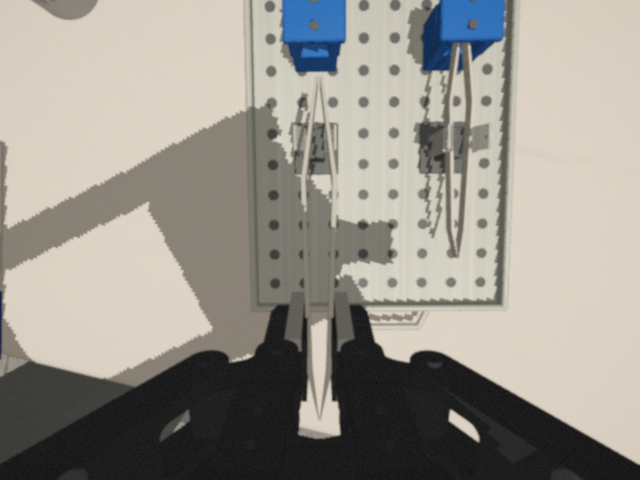

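View: empty guard top front edge about (284..346, 40), mouth below it to row 71, clip base centred at (315,148), forceps points at (319,78), handle end at (319,418). I extract the guard edges numerically.

```bash
python3 - <<'E'
from h import *
import json
m=json.load(open("w5.json"));im=cv2.imread("pics/w5.png").astype(int)
b=(im[:,:,0]-im[:,:,2]>60)
for r in (2,10,20,30,34,36,38,40,42,44,46,50,56,62,66,68,70,72):
    x=np.where(b[r,260:370])[0]+260;y=np.where(b[r,400:520])[0]+400
    print(r,x.min() if len(x) else 0,x.max() if len(x) else 0,y.min() if len(y) else 0,y.max() if len(y) else 0, im[r,[296,318,334]].tolist())
for c in (288,300,330,342,450,480,500): print(c,[int(v) for v in im[30:75,c,0]])
print("holes/base: base cols row148",im[148,285:345:2,1].tolist());print(im[115:180:2,297,1].tolist())
E
```

```text
2 283 344 440 504 [[183, 113, 52], [177, 112, 56], [183, 115, 53]]
10 283 344 435 503 [[184, 115, 52], [184, 114, 52], [186, 116, 53]]
20 283 344 432 503 [[184, 113, 49], [186, 118, 57], [185, 118, 53]]
30 283 344 425 503 [[185, 118, 54], [182, 117, 53], [188, 121, 57]]
34 283 344 425 503 [[187, 119, 56], [188, 118, 56], [188, 120, 58]]
36 283 344 425 502 [[187, 118, 56], [189, 120, 60], [187, 118, 54]]
38 283 344 426 501 [[184, 114, 51], [184, 118, 55], [181, 114, 53]]
40 283 344 425 499 [[174, 107, 49], [165, 98, 42], [158, 96, 40]]
42 284 340 426 492 [[124, 71, 28], [122, 67, 31], [121, 69, 29]]
44 289 339 425 489 [[105, 60, 25], [107, 62, 28], [98, 57, 25]]
46 290 338 426 487 [[98, 57, 22], [114, 70, 34], [96, 56, 24]]
50 291 338 429 483 [[99, 56, 26], [165, 102, 47], [101, 61, 26]]
56 293 336 425 475 [[100, 56, 26], [165, 101, 46], [101, 58, 28]]
62 295 335 426 460 [[99, 57, 21], [99, 55, 25], [99, 56, 20]]
66 296 334 425 461 [[100, 58, 30], [100, 56, 26], [98, 54, 22]]
68 296 334 424 461 [[99, 61, 37], [100, 57, 24], [98, 56, 22]]
70 297 334 0 0 [[108, 81, 67], [100, 61, 37], [
[... 1256 characters left out ...]
, 95, 98, 101, 96, 97, 102, 128, 162, 180, 184, 185, 185, 184, 185, 184, 184, 184, 186, 184, 183, 180, 181, 181, 183, 185, 185, 184]
500 [182, 183, 183, 182, 183, 183, 178, 171, 160, 142, 133, 154, 173, 180, 182, 182, 181, 181, 182, 180, 178, 177, 180, 182, 182, 183, 183, 183, 181, 183, 183, 183, 178, 178, 178, 179, 181, 183, 184, 182, 182, 183, 183, 184, 183]
holes/base: base cols row148 [202, 209, 209, 176, 152, 184, 127, 112, 148, 148, 175, 197, 154, 113, 90, 66, 102, 116, 90, 74, 123, 113, 174, 192, 157, 184, 143, 201, 210, 207]
[136, 127, 126, 122, 92, 124, 154, 156, 156, 156, 157, 156, 154, 154, 142, 131, 135, 117, 80, 70, 83, 114, 116, 118, 116, 117, 119, 109, 116, 119, 166, 133, 124]
```

```bash
cat >> h.py <<'E'
AZ=14.9;_a=np.radians(AZ);X=-np.array([np.cos(_a),np.sin(_a),0]);Y=np.array([np.sin(_a),-np.cos(_a),0]);SEAT=np.array([547.9,-313.9,32])
def goal(tx,tz,tilt,dy=0): return tcp_for_tip(SEAT+tx*X+dy*Y+[0,0,tz],AZ,26.5-tilt)
E
python3 - <<'E'
from h import *
from station import *
s=sense();p,Rm=goal(-38,9.5,15.5);print(s["tcp_pos"],p,Rm[:,2]);rows(s,p,Rm,5)
E
```

```text
[ 479.3385285  -333.67223653   96.60036939] [ 497.34024664 -327.35291019   51.24538772] [ 0.18439325  0.04906325 -0.98162718]
[0.0132, -0.0019, 0.0642, -0.0007, -0.0006, -0.002]
[0.0132, -0.0019, 0.0642, -0.0007, -0.0006, -0.002]
[0.0133, -0.0019, 0.0642, -0.0007, -0.0006, -0.002]
[0.0133, -0.0019, 0.0642, -0.0007, -0.0006, -0.002]
[0.0133, -0.002, 0.0642, -0.0007, -0.0006, -0.002]
```

Emit:
apply_moves:
  series: [0.013,-0.002,0.08,-0.001,-0.001,-0.002,0.013,-0.002,0.08,-0.001,-0.001,-0.002,0.014,-0.002,0.08,-0.001,-0.001,-0.002,0.014,-0.002,0.08,-0.001,0,-0.002,0.013,-0.002,0,0,0,-0.002]

```text
time: 7.5
tcp_pos: [497.7, -326.1, 49.7]
ee_rot: [0.987, 0.13, 0.095, -0.013]
force: [-0.1, -0.5, -0.5]
finger_gap: 7.6
grasp_force: 58.6
```

Emit:
apply_moves:
  series: [0,0,0,0,0,0,0,0,0,0,0,0]

```text
time: 7.7
tcp_pos: [498.6, -328.0, 52.9]
ee_rot: [0.987, 0.13, 0.096, -0.011]
force: [0.2, 0.0, -0.8]
finger_gap: 7.4
grasp_force: 58.6
```

```bash
python3 snap.py w6; python3 - <<'E'
from h import *
import json
from station import *
S=camera_model("scene");T=camera_model("top");q=sense();m=json.load(open("w6.json"))
s=read_camera("scene")[:,:,::-1];t=read_camera("top")[:,:,::-1];w=cv2.imread("pics/w6.png")
o=np.zeros((600,800,3),np.uint8);o[:300,:400]=crop(s,345,270,80,60,5);o[:300,400:]=crop(t,370,160,80,60,5)
o[300:,:400]=crop(w,250,10,133,100,3)[:300,:399].copy() if 0 else cv2.resize(w[0:150,220:420],(400,300),interpolation=cv2.INTER_CUBIC)
o[300:,400:]=cv2.resize(s[150:450,240:640],(400,300))
cv2.imwrite("pics/c3.png",o)
Rt=R.from_quat(q["ee_rot"]).as_matrix();tip=q["tcp_pos"]+Rt@TIP;print(q["tcp_pos"],q["force"],Rt[:,2],tip)
print("tip in seat",(tip-SEAT)@X,(tip-SEAT)@Y,tip[2]-32)
pts=[tip,tip+[0,0,-5],SEAT-44*X,SEAT-44*X+[0,0,16],SEAT+[0,0,21],q["tcp_pos"]+Rt@[0,0,-16.5]]
a=proj(S,pts);print("scene c3",((a-[345,270])*5).round(0).tolist());b=proj(m,pts);print("wrist c3",((b-[220,0])*2+[0,300]).round(0).tolist())
b=proj(T,pts);print("top c3",((b-[370,160])*5+[400,0]).round(0).tolist())
E
```

```text
[ 498.5954699  -328.22016228   53.12197359] [ 0.61358816 -0.63647259 -0.35583283] [ 0.18709268  0.04626835 -0.98125204] [ 585.86793425 -304.88829683   43.55008663]
tip in seat -39.00850785103531 1.0541066079905086 11.55008663105994
scene c3 [[208.0, 126.0], [207.0, 136.0], [211.0, 139.0], [215.0, 106.0], [140.0, 174.0], [44.0, 245.0]]
wrist c3 [[199.0, 463.0], [199.0, 470.0], [194.0, 454.0], [193.0, 429.0], [193.0, 663.0], [199.0, 974.0]]
top c3 [[572.0, 197.0], [570.0, 198.0], [562.0, 188.0], [567.0, 183.0], [601.0, 300.0], [651.0, 445.0]]
```

View pics/c3.png

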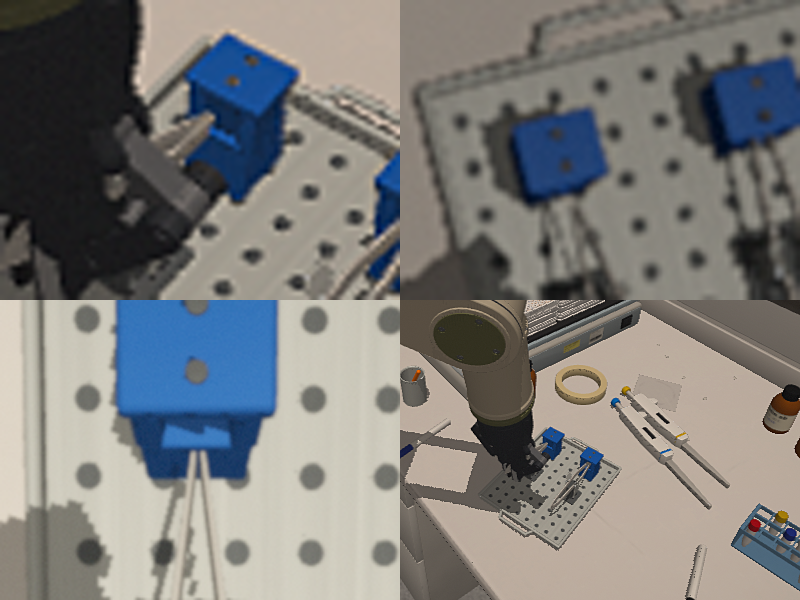

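Tip at wrist panel (201,452) against the mouth centre (197,448): about 1 mm too far to +Y. In the scene panel the tip (210,120) lies inside the mouth's height. I shift -1 mm in y, lower about 3 mm and start sliding in.

Emit:
apply_moves:
  series: [0.009,-0.007,0.022,0,0,0,0,0,0,0,0,0,0.019,0,0.006,0,0,0,0.019,0,0.006,0,0,0,0,0,0,0,0,0]

```text
time: 8.35
tcp_pos: [506.1, -324.7, 48.9]
ee_rot: [0.987, 0.13, 0.096, -0.011]
force: [-1.4, -0.5, -0.9]
finger_gap: 7.5
grasp_force: 58.6
```

Emit:
apply_moves:
  series: [0.019,0,0.006,0,0,0,0.019,0,0.006,0,0,0,0,0,0,0,0,0]

```text
time: 8.65
tcp_pos: [511.7, -323.2, 48.1]
ee_rot: [0.987, 0.13, 0.096, -0.011]
force: [-0.9, 0.1, -0.8]
finger_gap: 7.8
grasp_force: 58.6
```

```bash
cat > st.py <<'E'
from h import *
from station import *
q=sense();Rt=R.from_quat(q["ee_rot"]).as_matrix();tip=q["tcp_pos"]+Rt@TIP
d=Rt@[np.sin(np.radians(63.5)),0,np.cos(np.radians(63.5))];mid=tip-61*d
print("t",q["time"],"tip",((tip-SEAT)@X).round(1),((tip-SEAT)@Y).round(1),(tip[2]-32).round(1),"mid",((mid-SEAT)@X).round(1),((mid-SEAT)@Y).round(1),(mid[2]-32).round(1),"tilt",np.degrees(np.arcsin(-d[2])).round(1),"yaw",np.degrees(np.arctan2(d[1],d[0])).round(1))
F=q["force"];print("F X,Y,Z",(F@X).round(1),(F@Y).round(1),F[2].round(1),"gap",q["finger_gap"].round(1))
E
python3 st.py; sleep 0; python3 st.py
```

```text
t 8.65 tip -53.0 -0.5 6.5 mid 5.8 -0.4 22.7 tilt 15.4 yaw 15.0
t 8.65 tip -53.0 -0.5 6.5 mid 5.8 -0.4 22.7 tilt 15.4 yaw 15.0Traceback (most recent call last):
  File "st.py", line 6, in <module>
    F=q["force"];print("F X,Y,Z",(F@X).round(1),(F@Y).round(1),F[2].round(1),"gap",q["finger_gap"].round(1))
                                                                                   ^^^^^^^^^^^^^^^^^^^^^
AttributeError: 'float' object has no attribute 'round'
Traceback (most recent call last):
  File "st.py", line 6, in <module>
    F=q["force"];print("F X,Y,Z",(F@X).round(1),(F@Y).round(1),F[2].round(1),"gap",q["finger_gap"].round(1))
                                                                                   ^^^^^^^^^^^^^^^^^^^^^
AttributeError: 'float' object has no attribute 'round'
```

Emit:
apply_moves:
  series: [0.0127,0,0.004,0,0,0,0.0127,0,0.004,0,0,0,0.0127,0,0.004,0,0,0,0,0,0,0,0,0]

```text
time: 9.05
tcp_pos: [517.3, -321.7, 47.4]
ee_rot: [0.987, 0.13, 0.096, -0.011]
force: [-0.2, -0.1, -0.7]
finger_gap: 7.5
grasp_force: 58.6
```

Emit:
apply_moves:
  series: [0.01,0,0.003,0,0,0,0,0,0,0,0,0,0,0,0,0,0,0]

```text
time: 9.35
tcp_pos: [518.6, -321.3, 47.3]
ee_rot: [0.987, 0.13, 0.096, -0.011]
force: [-0.7, -0.1, -1.0]
finger_gap: 7.8
grasp_force: 58.6
```

```bash
sed -i 's/q\["finger_gap"\].round(1)/q["finger_gap"]/' st.py; python3 st.py
```

```text
t 9.35 tip -60.1 -0.5 5.6 mid -1.3 -0.4 21.9 tilt 15.4 yaw 14.9
F X,Y,Z 0.7 -0.1 -1.0 gap 7.751394972658739
```

Emit:
apply_moves:
  series: [0.0065,0,0.002,0,0,0,0,0,0,0,0,0,0.0065,0,0.002,0,0,0,0,0,0,0,0,0]

```text
time: 9.75
tcp_pos: [520.6, -320.8, 47.0]
ee_rot: [0.987, 0.13, 0.096, -0.011]
force: [-0.5, -0.1, -1.5]
finger_gap: 7.3
grasp_force: 58.6
```

Emit:
apply_moves:
  series: [0.0065,0,0.002,0,0,0,0,0,0,0,0,0,0.0065,0,0.002,0,0,0,0,0,0,0,0,0]

```text
time: 10.15
tcp_pos: [521.9, -320.4, 46.6]
ee_rot: [0.987, 0.13, 0.095, -0.011]
force: [-5.6, -1.9, 0.2]
finger_gap: 7.5
grasp_force: 59.0
```

Touch at 5.6 N along the pocket: the points are at the back wall. Now lower the handle, pivoting about the points.

```bash
python3 st.py; python3 - <<'E'
from h import *
from station import *
q=sense();Rt=R.from_quat(q["ee_rot"]).as_matrix();tip=q["tcp_pos"]+Rt@TIP-0.5*-X*1
dy=(tip-SEAT)@Y;tx=(tip-SEAT)@X
print(tx,dy)
p,Rm=goal(tx,5.0,5,0*dy);rows(q,p,Rm,4)
q2=dict(q);q2["tcp_pos"]=p;q2["ee_rot"]=R.from_matrix(Rm).as_quat()
p,Rm=goal(tx,4.5,-1,0);rows(q2,p,Rm,4)
E
```

```text
t 10.15 tip -63.5 -0.5 4.9 mid -4.7 -0.4 21.2 tilt 15.5 yaw 15.0
F X,Y,Z 5.9 0.4 0.2 gap 7.507389180221906
-62.994604606530956 -0.4851839340027819
[-0.0065, 0.0005, 0.0268, 0.0007, 0.0583, 0.0007]
[-0.0077, 0.0006, 0.0264, 0.0007, 0.0583, 0.0007]
[-0.0089, 0.0006, 0.0261, 0.0007, 0.0583, 0.0007]
[-0.0101, 0.0006, 0.0256, 0.0007, 0.0583, 0.0007]
[-0.0042, 0.0, 0.0161, 0.0, 0.0333, 0.0]
[-0.0046, 0.0, 0.016, 0.0, 0.0333, 0.0]
[-0.005, 0.0, 0.0159, 0.0, 0.0333, 0.0]
[-0.0054, 0.0, 0.0158, 0.0, 0.0333, 0.0]
```

Emit:
apply_moves:
  series: [-0.0065,0.0005,0.027,0,0.058,0,-0.0077,0.0005,0.026,0,0.058,0,0,0,0,0,0,0]

```text
time: 10.45
tcp_pos: [521.2, -320.7, 37.8]
ee_rot: [0.981, 0.128, 0.141, -0.017]
force: [-1.3, -1.2, -0.8]
finger_gap: 7.9
grasp_force: 58.7
```

Emit:
apply_moves:
  series: [-0.009,0.0005,0.026,0,0.058,0,-0.01,0.0005,0.026,0,0.058,0,0,0,0,0,0,0]

```text
time: 10.75
tcp_pos: [521.6, -321.0, 30.1]
ee_rot: [0.974, 0.128, 0.185, -0.023]
force: [0.9, -0.8, -1.7]
finger_gap: 7.6
grasp_force: 58.4
```

```bash
python3 st.py
```

```text
t 10.75 tip -63.3 0.1 5.1 mid -2.5 0.1 10.4 tilt 5.0 yaw 14.9
F X,Y,Z -0.7 1.0 -1.7 gap 7.555769646688058
```

Emit:
apply_moves:
  series: [-0.004,0,0.016,0,0.033,0,0,0,0,0,0,0]

```text
time: 10.95
tcp_pos: [522.3, -320.9, 28.1]
ee_rot: [0.972, 0.128, 0.197, -0.025]
force: [-1.0, -1.1, -0.4]
finger_gap: 7.7
grasp_force: 58.7
```

Emit:
apply_moves:
  series: [-0.0045,0,0.016,0,0.033,0,0,0,0,0,0,0]

```text
time: 11.15
tcp_pos: [522.7, -320.9, 25.7]
ee_rot: [0.969, 0.128, 0.21, -0.026]
force: [-2.8, -1.4, 1.1]
finger_gap: 7.6
grasp_force: 58.7
```

Emit:
apply_moves:
  series: [-0.005,0,0.016,0,0.033,0,0,0,0,0,0,0]

```text
time: 11.35
tcp_pos: [523.1, -320.8, 23.3]
ee_rot: [0.966, 0.127, 0.223, -0.028]
force: [-1.5, -0.5, 0.5]
finger_gap: 7.8
grasp_force: 58.7
```

```bash
python3 st.py
```

```text
t 11.35 tip -64.0 0.1 5.2 mid -3.0 0.2 5.8 tilt 0.6 yaw 15.0
F X,Y,Z 1.6 0.1 0.5 gap 7.805918338271526
```

```bash
python3 snap.py w7; python3 - <<'E'
from h import *
for n in ("w4","w5","w6","w7"):
    g=cv2.GaussianBlur(cv2.imread(f"pics/{n}.png"),(3,3),0).astype(int)
    out=[]
    for r in (185,200,215,230,245,260,275):
        a=g[r,296:344];gr=np.abs(np.diff(a.sum(1)));i=np.where(gr>40)[0]+296
        out.append((r,int(i.min()),int(i.max())) if len(i) else r)
    # handle end
    col=g[395:435,319].sum(1)
    print(n,out,col[::3].tolist())
E
```

```text
w4 [(185, 300, 337), (200, 300, 336), (215, 301, 336), (230, 301, 335), (245, 302, 335), (260, 302, 334), (275, 303, 328)] [609, 582, 410, 389, 390, 360, 373, 376, 364, 374, 396, 397, 396, 396]
w5 [(185, 299, 330), (200, 300, 328), (215, 330, 338), 230, 245, 260, (275, 335, 342)] [627, 624, 621, 616, 598, 577, 544, 496, 545, 617, 624, 615, 541, 436]
w6 [(185, 299, 342), (200, 299, 342), (215, 330, 332), (230, 331, 342), 245, 260, (275, 296, 342)] [636, 635, 632, 625, 604, 582, 556, 512, 559, 625, 635, 634, 634, 633]
w7 [(185, 296, 337), (200, 296, 327), (215, 296, 335), (230, 301, 336), (245, 302, 336), (260, 298, 336), (275, 297, 335)] [364, 362, 361, 360, 353, 349, 340, 338, 344, 354, 358, 357, 358, 355]
```

Emit:
apply_moves:
  series: [-0.006,0,0.012,0,0.015,0,0,0,0,0,0,0,0,0,0,0,0,0]

```text
time: 11.7
tcp_pos: [523.3, -320.8, 21.4]
ee_rot: [0.965, 0.127, 0.229, -0.028]
force: [-1.0, -0.2, 2.1]
finger_gap: 7.4
grasp_force: 58.7
```

```bash
python3 st.py
```

```text
t 11.7 tip -64.1 0.1 4.4 mid -3.1 0.2 4.2 tilt -0.2 yaw 15.0
F X,Y,Z 1.0 -0.0 2.1 gap 7.360315665058227
```

Emit:
apply_moves:
  series: [-0.004,0,0.01,0,0.01,0,0,0,0,0,0,0]

```text
time: 11.9
tcp_pos: [523.3, -320.6, 19.4]
ee_rot: [0.964, 0.127, 0.233, -0.029]
force: [0.9, -0.2, 1.6]
finger_gap: 7.2
grasp_force: 58.6
```

Emit:
apply_moves:
  series: [-0.004,0,0.01,0,0.01,0,0,0,0,0,0,0]

```text
time: 12.1
tcp_pos: [523.1, -320.3, 17.4]
ee_rot: [0.963, 0.127, 0.236, -0.03]
force: [3.5, -1.0, -1.2]
finger_gap: 7.5
grasp_force: 58.3
```

```bash
python3 st.py
```

```text
t 12.1 tip -63.8 -0.3 1.8 mid -2.8 -0.2 0.7 tilt -1.1 yaw 15.0
F X,Y,Z -3.1 1.8 -1.2 gap 7.540054142978667
```

```bash
python3 snap.py w8; python3 - <<'E'
from h import *
for n in ("w6","w7","w8"):
    g=cv2.imread(f"pics/{n}.png").astype(int).sum(2)
    print(n,"col319",g[396:430:2,319].tolist())
    for r in (330,360,390): print("  ",r,g[r,300:340:2].tolist())
    for r in (150,180,200,230): print("  ex",r,g[r,290:350:2].tolist())
    for r in (150,180,200,230): print("  EX",r,g[r,480:570:3].tolist())
E
```

```text
w6 col319 [637, 637, 639, 636, 634, 627, 612, 608, 595, 562, 509, 527, 580, 625, 635, 635, 636]
   330 [272, 141, 72, 136, 345, 358, 364, 363, 360, 357, 348, 347, 348, 337, 355, 325, 133, 81, 171, 276]
   360 [88, 95, 99, 173, 369, 379, 356, 360, 363, 350, 337, 348, 350, 342, 373, 363, 167, 101, 102, 75]
   390 [90, 84, 90, 258, 586, 609, 416, 423, 621, 636, 636, 584, 384, 440, 613, 569, 219, 102, 87, 92]
  ex 150 [386, 442, 475, 395, 296, 436, 506, 478, 581, 540, 407, 506, 513, 480, 359, 368, 463, 495, 472, 384, 564, 561, 413, 476, 519, 539, 552, 592, 604, 612]
  ex 180 [450, 564, 477, 410, 317, 380, 571, 572, 388, 338, 361, 362, 360, 358, 355, 325, 214, 184, 186, 202, 315, 428, 587, 571, 420, 345, 528, 573, 601, 614]
  ex 200 [343, 202, 186, 189, 189, 257, 530, 587, 455, 202, 187, 192, 194, 181, 197, 225, 361, 371, 373, 373, 370, 515, 599, 524, 381, 379, 362, 525, 609, 617]
  ex 230 [360, 364, 372, 368, 323, 286, 320, 367, 368, 334, 355, 369, 364, 378, 367, 362, 365, 365, 369, 365, 344, 454, 481, 349, 272, 308, 357, 500, 609, 619]
  EX 150 [296, 303, 606, 595, 572, 586, 591, 540, 2
[... 3262 characters left out ...]
 278, 183, 299, 562, 537, 395, 385, 386, 390, 395, 362, 336]
  EX 150 [175, 178, 165, 153, 183, 185, 195, 241, 278, 289, 292, 575, 585, 580, 386, 283, 289, 290, 320, 571, 432, 299, 331, 570, 567, 561, 564, 493, 263, 253]
  EX 180 [574, 583, 533, 551, 565, 581, 580, 337, 287, 283, 358, 598, 588, 580, 583, 578, 433, 297, 283, 296, 311, 552, 597, 574, 585, 574, 564, 565, 507, 306]
  EX 200 [580, 581, 590, 491, 348, 566, 583, 473, 277, 288, 291, 441, 606, 584, 580, 586, 584, 361, 288, 292, 289, 399, 610, 581, 575, 586, 566, 567, 565, 477]
  EX 230 [203, 247, 271, 268, 268, 262, 261, 262, 260, 303, 317, 319, 347, 380, 540, 480, 305, 244, 286, 304, 309, 319, 528, 472, 408, 380, 383, 381, 384, 388]
```

Emit:
apply_moves:
  series: [-0.005,0,0.009,0,0,0,0,0,0,0,0,0,0,0,0,0,0,0]

```text
time: 12.45
tcp_pos: [523.2, -320.7, 16.3]
ee_rot: [0.963, 0.127, 0.236, -0.03]
force: [1.3, -1.6, 0.4]
finger_gap: 7.6
grasp_force: 58.5
```

```bash
python3 st.py; python3 -c "
from station import *
q=sense();print(q['torque'],q['tcp_pos'])"
```

```text
t 12.45 tip -63.7 0.0 0.7 mid -2.7 0.1 -0.4 tilt -1.1 yaw 15.0
F X,Y,Z -0.8 1.9 0.4 gap 7.615705959948005
[-0.07302149 -0.25824927 -0.1608308 ] [ 523.19482244 -320.67351332   16.33153964]
```

```bash
python3 snap.py w9; python3 - <<'E'
from h import *
for n in ("w4","w6","w7","w8","w9"):
    g=cv2.imread(f"pics/{n}.png").astype(int).sum(2)
    print(n,"end",g[404:428:1,319].tolist())
    # prong inner/outer edges in rows between pads
    for r in (290,300,310,320): print("  ",r,g[r,296:344].tolist())
M=np.array([[0,-.957224,-.289349],[1,0,0],[0,-.289349,.957224]]);C=np.array([73.7,0,-141.6])
def row(p): q=M.T@(np.array(p)-C); return 239+402.8*q[1]/q[2]
for z0,th in((-16.5,63.5),(-20,60),(-21.5,63.5),(-16.5,66.5)):
    t=np.radians(th);d=np.array([-np.sin(t),0,-np.cos(t)]);nn=np.array([np.cos(t),0,-np.sin(t)]);print(z0,th,[round(row(np.array([0,0,z0])+(y-36)*d+4.75*nn),1) for y in(-61,-19,0,61)])
E
```

```text
w4 end [388, 391, 392, 393, 393, 371, 369, 373, 377, 378, 382, 385, 381, 380, 373, 358, 346, 345, 375, 389, 396, 394, 396, 398]
   290 [363, 364, 362, 364, 363, 370, 367, 360, 373, 382, 387, 393, 389, 364, 360, 368, 374, 369, 374, 366, 372, 366, 366, 370, 369, 374, 372, 370, 372, 371, 372, 368, 349, 360, 381, 395, 391, 384, 372, 372, 376, 374, 376, 370, 378, 377, 377, 376]
   300 [304, 302, 302, 299, 301, 299, 298, 293, 312, 353, 386, 400, 392, 379, 408, 513, 582, 608, 613, 615, 617, 617, 619, 618, 620, 618, 621, 618, 620, 617, 611, 573, 481, 399, 391, 391, 377, 346, 305, 293, 301, 300, 312, 301, 299, 298, 301, 305]
   310 [302, 300, 299, 300, 302, 302, 283, 232, 239, 315, 377, 388, 393, 379, 362, 361, 361, 363, 360, 363, 365, 361, 361, 361, 361, 350, 360, 354, 359, 360, 355, 356, 357, 382, 395, 395, 378, 298, 208, 239, 287, 297, 305, 294, 303, 292, 298, 299]
   320 [293, 296, 304, 298, 297, 288, 233, 139, 84, 84, 154, 277, 354, 382, 354, 332, 322, 331, 328, 330, 333, 326, 325, 335, 327, 329, 326, 329, 325, 328, 331, 335, 363, 376, 340, 246, 133, 90, 101, 158, 248, 289, 302, 303, 300
[... 4133 characters left out ...]
350, 363, 364, 357, 353, 372, 464, 555, 602, 618, 592, 485, 303, 290, 343, 351, 354, 357, 362, 357, 353, 354]
   320 [354, 352, 355, 353, 354, 333, 256, 161, 112, 91, 252, 449, 569, 579, 493, 387, 358, 369, 363, 365, 367, 367, 377, 365, 372, 356, 350, 353, 359, 361, 358, 387, 495, 561, 535, 416, 215, 101, 101, 181, 293, 346, 360, 358, 358, 349, 358, 357]
-16.5 63.5 [np.float64(75.3), np.float64(181.8), np.float64(233.5), np.float64(416.3)]
-20 60 [np.float64(82.9), np.float64(185.7), np.float64(236.8), np.float64(424.3)]
-21.5 63.5 [np.float64(73.9), np.float64(184.0), np.float64(237.6), np.float64(427.6)]
-16.5 66.5 [np.float64(68.4), np.float64(180.2), np.float64(233.4), np.float64(416.0)]
```

Emit:
apply_moves:
  series: [-0.005,0,0.009,0,0,0,0,0,0,0,0,0,0,0,0,0,0,0]

```text
time: 12.8
tcp_pos: [523.2, -320.7, 14.9]
ee_rot: [0.963, 0.127, 0.236, -0.03]
force: [-0.1, 0.2, 4.9]
finger_gap: 7.8
grasp_force: 58.7
```

Emit:
apply_moves:
  series: [-0.005,0,0.009,0,0,0,0,0,0,0,0,0,0,0,0,0,0,0]

```text
time: 13.1
tcp_pos: [523.4, -321.0, 14.2]
ee_rot: [0.963, 0.127, 0.237, -0.029]
force: [-5.9, 2.5, 13.2]
finger_gap: 7.9
grasp_force: 59.9
```

```bash
python3 st.py
```

```text
t 13.1 tip -63.8 0.3 -1.4 mid -2.8 0.4 -2.5 tilt -1.1 yaw 15.0
F X,Y,Z 5.0 -3.9 13.2 gap 7.8532878126220895
```

Stiff contact now at 13 N. I relieve it, open a little, and back straight off to check.

Emit:
apply_moves:
  series: [0.005,0,-0.009,0,0,0,0,0,0,0,0,0,0,0,0,0,0,0]
  fingers: -0.55

```text
time: 13.4
tcp_pos: [522.6, -320.1, 13.9]
ee_rot: [0.963, 0.127, 0.236, -0.03]
force: [-0.8, 0.5, -0.2]
finger_gap: 19.1
grasp_force: 0.0
```

Emit:
apply_moves:
  series: [0.02,0,-0.06,0,0,0,0.04,0,-0.1,0,0,0,0.05,0,-0.12,0,0,0,0.06,0,-0.12,0,0,0,0,0,0,0,0,0]

```text
time: 13.9
tcp_pos: [519.5, -323.6, 83.6]
ee_rot: [0.963, 0.127, 0.238, -0.027]
force: [-1.0, 0.1, 0.4]
finger_gap: 19.5
grasp_force: 0.0
```

```bash
python3 st.py; python3 snap.py w10; python3 - <<'E'
from h import *
from station import *
import json
T=camera_model("top");S=camera_model("scene")
cv2.imwrite("pics/t10.png",read_camera("top")[:,:,::-1]);cv2.imwrite("pics/s10.png",read_camera("scene")[:,:,::-1])
m=json.load(open("w10.json"));q=sense();print(q["tcp_pos"])
def P(tx,ty,tz): return SEAT+tx*X+(ty+37)*Y+[0,0,tz-32]
for nm,y in(("ours",-37),("ex",37)):
    print(nm,proj(m,[P(-61,y,37),P(-19,y,42),P(61,y,42),P(61,y,52),P(0,y,42)]).round(0).tolist())
    print("  scene",proj(S,[P(61,y,37),P(61,y,47),P(0,y,37)]).round(0).tolist())
E
```

```text
t 13.9 tip -59.4 1.8 68.2 mid 1.6 1.9 67.0 tilt -1.2 yaw 15.0
F X,Y,Z 1.0 -0.3 0.4 gap 19.477774081381185
[ 517.74274266 -321.47443291   79.1690217 ]
ours [[314.0, 145.0], [314.0, 217.0], [314.0, 380.0], [314.0, 384.0], [314.0, 254.0]]
  scene [[350.0, 335.0], [350.0, 331.0], [373.0, 311.0]]
ex [[450.0, 145.0], [458.0, 218.0], [469.0, 380.0], [477.0, 384.0], [460.0, 254.0]]
  scene [[390.0, 359.0], [390.0, 355.0], [411.0, 334.0]]
```

Emit:
apply_moves:
  series: [0,0,-0.2,0,0,0,-0.133,0,-0.17,0,0,0,-0.133,0,-0.17,0,0,0,-0.133,0,-0.17,0,0,0,-0.133,0,0,0,0,0]

```text
time: 14.55
tcp_pos: [401.3, -354.3, 139.1]
ee_rot: [0.963, 0.127, 0.237, -0.028]
force: [0.6, -0.5, -0.4]
finger_gap: 19.2
grasp_force: 0.0
```

```bash
python3 snap.py w11; python3 - <<'E'
from h import *
from station import *
import json
S=camera_model("scene");T=camera_model("top");m=json.load(open("w11.json"))
s=read_camera("scene")[:,:,::-1];t=read_camera("top")[:,:,::-1];w=cv2.imread("pics/w11.png")
cv2.imwrite("pics/s11.png",s);cv2.imwrite("pics/t11.png",t)
def P(tx,ty,tz): return SEAT+tx*X+(ty+37)*Y+[0,0,tz-32]
def match(im,M,tx,hw,sr,name):
    a=proj(M,[P(tx,37,40)])[0].round().astype(int);b=proj(M,[P(tx,-37,40)])[0];up=proj(M,[P(tx,-37,50)])[0]-b
    k=4
    tm=cv2.resize(im[a[1]-hw:a[1]+hw+1,a[0]-hw:a[0]+hw+1],None,fx=k,fy=k,interpolation=cv2.INTER_CUBIC)
    bi=b.round().astype(int);r=hw+sr
    se=cv2.resize(im[bi[1]-r:bi[1]+r+1,bi[0]-r:bi[0]+r+1],None,fx=k,fy=k,interpolation=cv2.INTER_CUBIC)
    R_=cv2.matchTemplate(se,tm,cv2.TM_CCOEFF_NORMED);_,v,_,l=cv2.minMaxLoc(R_)
    print(name,tx,"at",a,b.round(1),"score",round(v,2),"off",(np.array(l)/k-sr-0*(b-bi)+(bi-b)).round(1),"10mm up =",up.round(1))
for tx in (58,40,25): match(s,S,tx,8,14,"scene")
for tx in (58,40): match(t,T,tx,8,10,"top")
for tx in (58,40,25): match(w,m,tx,22,25,"wrist")
E
```

```text
scene 58 at [391 356] [351.5 332.1] score 0.54 off [1.5 0.6] 10mm up = [ 0.1 -4. ]
scene 40 at [397 349] [358.2 325.1] score 0.52 off [-10.2  -7.4] 10mm up = [ 0.2 -4. ]
scene 25 at [403 343] [363.7 319.4] score 0.81 off [ 2.  -1.7] 10mm up = [ 0.2 -4.1]
top 58 at [457 241] [417.5 251.7] score 0.69 off [ 1.7 -1. ] 10mm up = [ 0.9 -0.2]
top 40 at [455 232] [414.9 242. ] score 0.62 off [ 1.1 -0.3] 10mm up = [ 0.8 -0.3]
wrist 58 at [425 173] [316.  172.4] score 0.68 off [14.3  0.1] 10mm up = [-0.  -5.4]
wrist 40 at [424 148] [316.  147.3] score 0.67 off [13.   0.2] 10mm up = [-0.  -6.2]
wrist 25 at [423 127] [316.1 126.9] score 0.81 off [12.7 -0.4] 10mm up = [-0.  -6.9]
```

```bash
python3 - <<'E'
from h import *
for n,(x0,x1,y0,y1) in (("scene",(340,396,296,345)),("top",(396,426,185,262))):
    a=cv2.imread(f"pics/{n}0.png").astype(int);b=cv2.imread(f"pics/{n[0]}11.png").astype(int)
    d=np.abs(a-b).sum(2)
    print(n,x0,y0)
    for r in range(y0,y1): print(r,"".join(" .:*#"[min(4,int(v)//40)] for v in d[r,x0:x1]))
E
```

```text
scene 340 296
296 ..........................       ..  ...  ##**.:#*:     
297 ...........................    . .... ... #** .#**      
298 .........................     . .   . .. ***  ##*.      
299 .......................      . .     .. ::*. *#*:       
300 ...................... .    . .     :*:*##  *#**        
301 ..................... .    . .     .*:##:. :##:         
302  .....................      .     ..:##.. .##*.         
303 ...................      ...     .. ##... ##**          
304 ..................       .      .. ##... .#**           
305 ................. .     ..     .. *#...... :            
306 ..................     ..       **#..... *#:..          
307 .................    . ... .  .*##:...  *## . ##        
308 ................      .. ..  .# #:.... .## . #...       
309 ..............       . .    .#* # .  ...# .. ##...     .
310 .............     ...    . .##...       ... *....       
311 ...........      .        .##..         .. ##... .   .. 
312 ..........      .         .#:.  .*      . #*.....  . .  
313 ...........    .     .      .   ##:     ..#*.
[... 3878 characters left out ...]
            *.  ::  ..         
242            :.  :*. .:         
243            ::   *.  :         
244             *.  :.  ..:       
245             ... :*.  ::       
246              :* :#.  .:       
247               . :#: .         
248                 *:: .:        
249                 *...:*.       
250                    ::*.       
251                     :#.       
252                     .#.       
253                      :.       
254                               
255                               
256                               
257                               
258                               
259                               
260                               
261
```

Background differencing puts the handle end at scene ≈(352,334.5) and top ≈(418,252.5); the seated prediction is (350,335) and (418,253). If it stood on the neck it would be at least 6 px higher in scene. I confirm by touch: press from above with shut fingers, just behind the clip.

```bash
python3 - <<'E'
from h import *
from station import *
rows(sense(),SEAT+22*X+[0,0,9.5+14],grip(AZ+180,0))
E
```

```text
[0.1303, 0.0014, 0.2182, 0.0, -0.1529, -0.0001]
[0.1555, 0.0014, 0.201, 0.0, -0.1529, -0.0001]
[0.1784, 0.0014, 0.1809, 0.0, -0.1529, -0.0001]
[0.1988, 0.0014, 0.1582, 0.0, -0.1529, -0.0001]
```

Emit:
apply_moves:
  series: [0.13,0.001,0.218,0,-0.153,0,0.155,0.001,0.201,0,-0.153,0,0.178,0.001,0.181,0,-0.153,0,0.199,0.001,0.158,0,-0.153,0,0,0,0,0,0,0]
  fingers: -1

```text
time: 15.2
tcp_pos: [530.3, -312.7, 47.6]
ee_rot: [0.991, 0.134, -0.005, -0.003]
force: [-1.7, -0.3, -1.4]
finger_gap: -0.2
grasp_force: 0.0
```

Emit:
apply_moves:
  series: [0,0,0.05,0,0,0,0,0,0,0,0,0,0,0,0,0,0,0]

```text
time: 15.5
tcp_pos: [526.8, -320.8, 50.9]
ee_rot: [0.992, 0.13, 0.001, 0.002]
force: [-0.2, -0.3, -0.4]
finger_gap: 0.2
grasp_force: 0.0
```

```bash
python3 st.py; python3 -c "
from h import *
from station import *
q=sense();p=q['tcp_pos'];print(p,(p-SEAT)@X,(p-SEAT)@Y,p[2]-41.5)"
```

```text
t 15.5 tip -64.7 1.3 -7.7 mid -10.0 1.2 19.4 tilt 26.4 yaw 14.8
F X,Y,Z 0.2 0.2 -0.4 gap 0.1780357804951661
[ 526.78486455 -320.77477056   50.94868357] 22.172890767918428 1.2142200628711466 9.448683566595946
```

Emit:
apply_moves:
  series: [0,-0.008,0.027,0,0,0,0,0,0,0,0,0,0,0,0.015,0,0,0,0,0,0,0,0,0]

```text
time: 15.9
tcp_pos: [526.9, -319.1, 43.7]
ee_rot: [0.991, 0.13, 0.001, 0.002]
force: [-0.6, 0.7, 0.1]
finger_gap: -0.2
grasp_force: 0.0
```

Emit:
apply_moves:
  series: [0,0,0.013,0,0,0,0,0,0,0,0,0,0,0,0,0,0,0]

```text
time: 16.2
tcp_pos: [527.2, -318.7, 41.3]
ee_rot: [0.991, 0.131, 0.0, 0.001]
force: [-0.2, 0.4, -0.2]
finger_gap: 0.2
grasp_force: 0.1
```

Emit:
apply_moves:
  series: [0,0,0.01,0,0,0,0,0,0,0,0,0,0,0,0,0,0,0]

```text
time: 16.5
tcp_pos: [527.4, -318.9, 40.2]
ee_rot: [0.991, 0.13, 0.0, 0.002]
force: [-1.9, -0.3, 3.1]
finger_gap: 0.3
grasp_force: 1.6
```

Contact starts at z ≈ 41, exactly the seated height (41.5). A firm gentle press to be sure.

Emit:
apply_moves:
  series: [0,0,0.015,0,0,0,0,0,0,0,0,0,0,0,0,0,0,0]

```text
time: 16.8
tcp_pos: [527.6, -319.4, 39.3]
ee_rot: [0.991, 0.13, 0.001, 0.002]
force: [-6.5, 1.6, 12.9]
finger_gap: 0.4
grasp_force: 6.9
```

Emit:
apply_moves:
  series: [0,0,0.008,0,0,0,0,0,0,0,0,0,0,0,0,0,0,0]

```text
time: 17.1
tcp_pos: [527.7, -319.6, 39.0]
ee_rot: [0.991, 0.13, 0.001, 0.002]
force: [-8.7, 2.8, 19.6]
finger_gap: -0.1
grasp_force: 9.9
```

Stiff at 20 N and home. Retreat straight up, check that nothing was disturbed, and hand in.

Emit:
apply_moves:
  series: [0,0,-0.06,0,0,0,0,0,-0.2,0,0,0,0,0,-0.25,0,0,0,0,0,-0.25,0,0,0,-0.3,0,-0.1,0,0,0]

```text
time: 17.6
tcp_pos: [488.3, -330.2, 170.5]
ee_rot: [0.991, 0.132, 0.004, 0.004]
force: [-1.1, -2.0, 1.1]
finger_gap: -0.1
grasp_force: 0.0
```

Emit:
apply_moves:
  series: [-0.3,0,0,0,0,0,-0.3,0,0,0,0,0,0,0,0,0,0,0,0,0,0,0,0,0]

```text
time: 18.0
tcp_pos: [396.2, -353.6, 165.6]
ee_rot: [0.992, 0.129, 0.001, 0.002]
force: [0.7, -0.6, 0.2]
finger_gap: -0.1
grasp_force: 0.0
```

```bash
python3 - <<'E'
from h import *
from station import *
s=read_camera("scene")[:,:,::-1];a=cv2.imread("pics/scene0.png").astype(int);p=cv2.imread("pics/s11.png").astype(int)
d=np.abs(a-s.astype(int)).sum(2)
print("marker change",(d[265:315,228:295]>90).sum(),"jar px change",(d[222:256,240:270]>90).sum())
d2=np.abs(p-s.astype(int)).sum(2)[296:345,340:396];print("forceps moved px since s11",(d2>90).sum())
b=s.astype(int);o=(b[:,:,2]-b[:,:,0]>90);ys,xs=np.where(o[200:250,235:275]);print("orange at",xs.mean()+235,ys.mean()+200,len(xs))
d=np.abs(a-b).sum(2)
for r in range(310,345): print(r,"".join(" .:*#"[min(4,int(v)//40)] for v in d[r,340:396]))
q=sense();print(q["time"],q["tcp_pos"],q["force"])
E
```

```text
marker change 1648 jar px change 69
forceps moved px since s11 676
orange at 256.0731707317073 224.8780487804878 41
310 ##############:. ......... .##.     .. ....:.#.....   ..
311 #############:  ......   ..*#:.         .. #*:..........
312 ############:. **....    ..#:.  .* .    ...#*...........
313 ###########: . #*.....  ..  .   ##:..   ..#*............
314 ##########:  :##*:...... .#    ##*#.   . #*:............
315 #########:. :###*........*#  .##::*.   ..#*..    .......
316 ########:.  ###*:....  *.*: .##*..     :#....    .......
317 #######:  :####:. ......##  ####*       ......  ........
318 ######:...#####..  ..: ##..###**         ...............
319 #####:.  ######*   .. *#..####*            .............
320 #*##:. .######*:.... *#..##.#*              ..........  
321 *##:  .#######*:.. .*#*.##::#               .........   
322 ##:. .########*.. :*#*.##:.                ............ 
323 #:  .#####*##::. :*## ##:.                ..............
324 :   #####...**. *:#*.##:.                ...............
325   .######...**::.#* :  #     :.         ................
326 ..##
[... 538 characters left out ...]
..
335 ###########* :.#*::.#*....    ............   ...........
336 ###########.. #*:.#*:.....    ..........................
337 ########### ....###*........  ..........................
338 ###########*.:.:.#*................................   ..
339 ###########:::.#*:................................     .
340 ################....................   ............    .
341 #############*:.....   ............    .............   .
342 #####*#####*:.......    ...........    .................
343 ####*..:##::........    ................................
344 ####:...##*.............................................
18.05 [ 397.05643997 -353.35986608  165.65418544] [-0.27344868  0.32243935  0.6534943 ]
```

```bash
python3 -c "
from station import *
print(job_done())"
```

```text
the job is handed in; nothing more can be done
None
```

I loaded the forceps into the empty place of the tray, points against the guard's back and body home in the clip, and handed the job in at about 18 s of the 48 s; the judge returned no verdict. Seating was checked only by touch and image differencing. The clip's snap itself was never seen in the force readings, though a final press met firm contact at the seated height. The spatula is still upright in the jar; I saw no sign that the jar or marker was moved, but that was not cleanly checked because the arm was in view.

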